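# Seat a window blank in its coating fixture and close the strap

### The job

The dark silicon window lies loose on the deck of the coating fixture, half over the rim of its recess. Nudge it with the fingertips across the rim until it drops flat and flush into the recess, and then push the steel strap by its thumb peg across the back of the window until its hook is fully home round the headed post. Only push, gently: do not grasp, lift or press hard on the window, and leave the things standing round the fixture where they are.

Things in the scene. Friction and masses are not known exactly. Their poses are not given: they have to be found in the camera images.
- window_center (a point): centre (half-way up) of the loose dark grey silicon window, a polished disc, 60 mm diameter, 8 mm thick, about 53 g. Starts flat on the deck (centre 4 mm above it), its centre 36 to 54 mm from the recess axis on the fixture's -x side. Within about 9 mm of the axis it tips in, leading edge first; pushed on it drops home, unless a finger still holds its edge up. z is the disc's axis
- fixture: aluminium coating fixture, fixed to the bench; origin on the axis of its round recess, at bench height. Flat deck 16 mm above the bench, 128 mm wide (y), reaching from 106 mm on the -x side of that axis (the broad apron) to 70 mm on the +x side. x points from the apron to the parked strap's free end, y to the strap's pivot, z up
- recess (a point): centre of the mouth of the round recess, level with the deck, axes as the fixture's. The recess is 62.4 mm across and 8 mm deep (a ledge round a 36 mm through hole), so that the window is flush with the deck when home, its centre then 4 mm below this point
- strap_pivot (a point): axis of the strap's pivot screw at deck height, 46 mm from the recess axis on the fixture's +y side; the screw's head stands 8 mm above the deck (13 mm diameter)
- post (a point): axis of the headed post at deck height, 46 mm from the recess axis on the fixture's -y side; its head is 13 mm across and stands 8 mm above the deck
- strap_peg (a point): middle (half-way up) of the strap's upright thumb peg: 10 mm diameter, 60 mm from the pivot axis, reaching from 4 to 19 mm above the deck. The strap is a flat steel bar 14 mm wide, 102 mm from pivot to hooked tip, 1.6 to 4 mm above the deck: it passes over a window that is home, not over one still on the deck; it only turns level, about the pivot
- strap (a joint): angle of the strap, rad: 0 parked (it points along the fixture's +x from the pivot, beside the recess), 1.571 shut against its stop (along the fixture's -y, across the middle of the recess, hook round the post). Grows clockwise seen from above, starts between 0 and 0.3, takes about 1 N at the peg, stays where it is left
- vial_1: loose capped glass vial, 24 mm diameter, 58 mm high, standing beside the fixture; bystander; origin at its underside
- vial_2: second loose capped vial, the same size, bystander; origin at its underside
- loupe: loose black stand loupe, 38 mm diameter, 36 mm high, bystander; origin at its underside
- tweezers: loose steel tweezers lying beside the fixture, 126 mm long along their y, 14 mm wide, 8 mm high, bystander; origin at the middle of their underside
- timer: loose white countdown timer, 42x68x55 mm, behind the fixture, bystander; origin at its underside
- tape_roll: loose roll of tape lying flat, 100 mm diameter, 25 mm high, bystander; origin at its underside
Not all that is in view belongs to the job. Of the things like the part that bears window_center, leave any that is yellow; of the rest the smaller one is meant.

How it is judged:
By the outcome, as a careful person would: the job done as asked, in the order asked, and still so for the second after the job is handed in, with the robot touching nothing.
It also fails if it takes over 51 s, if anything falls off the work surface, if the arm or the gripper's body presses on something with over 40 N, if the wrist force passes 120 N, or if a joint passes its speed limit or range.

### The arm

A 7-joint arm with a two-finger parallel gripper is mounted at the origin on a cart in front of the work surface, level with it; the furniture and walls round the work are solid. World frame = base frame: x ahead of the robot, y to its left, z up, the work surface at z = 0. Lengths are in m, angles in rad, forces in N, time in s.
With the tool pointing down it reaches from about 0.425 to 0.875 m from the base axis. Payload 4.7 kg.
Tool frame: the origin (TCP) lies midway between the tips of the shut fingers; the grasp point (between the pads) lies 19 mm behind it (ctrl.grip_point_offset is the distance from the TCP to the grasp point, in m); z points along the fingers, y is the line along which they close (so a half turn about z gives the same grasp; the last joint's range is limited). The gripper opens to 87 mm and grips with 3 to 60 N. Pads are 19 mm wide; open, the fingers measure 117 mm over their backs; the gripper's body (75 mm by 190 mm) begins 51 mm behind the grasp point.
Start: joints at [1.239, 0.321, -0.07, 1.45, 0.023, 1.371, -0.057], TCP at [0.22, -0.612, 0.223] pointing down, gripper open.
Joint ranges: [-2.86, 2.86], [-0.3, 2.09], [-1.38, 1.24], [0.06, 2.45], [-1.56, 4.7], [0.09, 2.05], [-2.69, 2.69]. Speed limits (rad/s): [2.57, 2.57, 3.14, 3.14, 3.14, 3.14, 3.14].

### API

Orientations are given as a rotation vector (axis times angle).
In Python, from bench import ctrl gives the robot as it stands.
- The arm moves only by the tool move_arm, never from a script. Its argument "increments" is text: rows parted by semicolons, each of 7 numbers parted by spaces: the shift along the world's x, y, z in mm, then the turn, a rotation vector about the world's x, y, z in degrees, then the closure in counts, from 0 (fully open) to 255 (shut). A call has exactly 8 rows; each row shifts and turns the commanded pose from where the row before left it; what a row does not reach is not made up. A row lasts 1/12 s, in which the tool goes at most 41.7 mm and 7.16 degrees, less where a joint would pass 70% of its speed; a pose out of reach is approached as far as the arm can. A call with a gripper value outside its range is refused whole. The fingers move at their own pace and stop on an object; "grip_force" is the grip in N (left out, the last holds). Time passes only in rows, so rows that do not move let the fingers close, or fill a call up. It gives the time, the measured TCP pose, the force, the opening and the grip force at its end, in the units of the state.
- ctrl.get_state(): the state, without advancing time (a new reading comes with each control period).
- ctrl.get_image(name): name is "scene" or "top" or "wrist"; returns a dict with "frame" (400x640x3 uint8, red, green, blue), "depth" (400x640 float32, m along the optical axis (not along the pixel's ray), 0 where there is no reading), "fx", "fy", "cx", "cy" (pixels), "position" and "orientation" of the camera in the world. Camera axes: x right, y down, z forward; pixel columns grow to the right and rows downward; lengths in m; the calibration is good to about 2 mm. The wrist camera is an equidistant fisheye: a pixel r from the principal point sees the ray r / f radians off the axis. A picture is of the moment at which its call begins.
- ctrl.close_job(): hands the job in; it is judged then, once.
Trained networks look in a picture, given as the dict that the camera call returned (one of the last four; its "shot" number tells which), for a name from the list of things; names that differ only in an ending like _2 or _b are one class to them, and where a whole thing is asked for, a point or a joint stands for the part that bears it (a point fixed in the world has none). Each returns a list of dicts, best first, with "score" (0 to 1); they miss things now and then, are a little off and sometimes report something else, mostly with a low value. They report only what shows in the picture. A call takes as long as a camera call. They do not tell look-alikes from the thing itself.
- ctrl.find_in(target, picture): "centre" ([x, y, z] in m, in world coordinates, good to about 4 mm: the middle of the surface that is visible of it).
- ctrl.silhouettes(target, picture): "region" (400x640 bool, what is visible of it).
The state is a dict: "time": time; "joint_positions": joint angles; "qd": joint speeds; "joint_torque": joint torques, N m; "position": TCP position; "tool_rot": TCP orientation; "ft_force": force on the tool from outside, world axes, zero at the start; "torque": the same for the moment, N m; "grip_width": opening from 0.0 (shut) to 1.0 (fully open); "grip_force": force on a finger pad.
Only numpy, scipy, OpenCV 4.12 (cv2) and the standard library are available. Lean on these libraries where they do the work, as an engineer would, in place of code of your own. Each camera call takes 0.05 s, during which the arm holds its last target. There are 200 camera calls.

## Working session

There is one attempt and no reset: what is moved stays moved. The work goes in short steps, Python scripts to look and compute and a tool call to move; the robot and the scene stay as the last step left them, time stands still between calls to the robot, and variables do not carry over. Pictures are saved under pics/ and viewed, at most 10 in all, crops included, and the job is handed in when it is done.

Besides the shell and the picture viewer there is one more tool, called after ">>>" as a command line: name --argument value ..., lists and objects as JSON in quotes. move_arm: Moves the arm, as the interface text tells. Its arguments: {"type":"object","properties":{"increments":{"type":"string"},"grip_force":{"type":"number"}},"required":["increments"]}

```bash
mkdir -p pics; cat > h.py <<'E'
import numpy as np,cv2
from bench import ctrl
from scipy.spatial.transform import Rotation as R
def rot(p):
    o=np.array(p["orientation"],float)
    if o.shape==(3,3): return o
    return R.from_rotvec(o).as_matrix() if o.size==3 else R.from_quat(o).as_matrix()
def cloud(p):
    d=p["depth"];v,u=np.mgrid[:400,:640]
    c=np.stack([(u-p["cx"])/p["fx"]*d,(v-p["cy"])/p["fy"]*d,d],-1)
    return c@rot(p).T+np.array(p["position"])
def save(p,n,box=None,s=1):
    f=p["frame"]
    if box: f=f[box[1]:box[3],box[0]:box[2]]
    cv2.imwrite("pics/"+n,cv2.resize(f[...,::-1],None,fx=s,fy=s))
E
python3 - <<'E'
from h import *
for n in("top","scene"):
    p=ctrl.get_image(n);save(p,n+"1.png")
    print(n,p["position"],p["orientation"],p["fx"],p["cx"],p["cy"])
    for t in("window_center","fixture","strap_peg","strap","vial_1","loupe","tweezers","timer","tape_roll"):
        print(t,[(np.round(r["centre"],3).tolist(),round(r["score"],2)) for r in ctrl.find_in(t,p)][:4])
s=ctrl.get_state();print(s["time"],s["position"],s["tool_rot"],s["grip_width"])
E
```

```text
top [ 0.34070815 -0.04317851  1.30635498] [-2.14595969  2.12096869 -0.14446211] 422.2222360548847 326.2284932777217 204.747511376996
window_center [([0.364, -0.085, 0.011], 0.7), ([0.348, 0.02, 0.012], 0.62), ([0.501, -0.053, 0.023], 0.57), ([0.532, -0.05, 0.016], 0.31)]
fixture [([0.535, -0.056, 0.019], 0.85)]
strap_peg [([0.602, -0.029, 0.016], 0.54), ([0.538, -0.054, 0.018], 0.39)]
strap [([0.6, -0.03, 0.018], 0.61)]
vial_1 [([0.525, -0.159, 0.062], 0.63), ([0.472, -0.141, 0.062], 0.47), ([0.54, -0.057, 0.017], 0.35)]
loupe [([0.58, -0.174, 0.032], 0.41)]
tweezers []
timer [([0.756, 0.222, 0.041], 0.79)]
tape_roll [([0.44, -0.299, 0.021], 0.73), ([0.599, -0.032, 0.024], 0.57)]
scene [-0.15312402  0.48052164  0.52129491] [-1.07392785  2.07560249 -1.27631771] 389.90676915329357 318.340761668524 200.19526912541414
window_center [([0.341, 0.024, 0.009], 0.85), ([0.358, -0.08, 0.007], 0.66), ([0.49, -0.047, 0.025], 0.62)]
fixture [([0.52, -0.039, 0.014], 0.74), ([0.598, -0.025, 0.023], 0.39)]
strap_peg [([0.483, 0.047, -0.002], 0.54)]
strap [([0.517, -0.042, 0.015], 0.7), ([0.597, -0.029, 0.016], 0.47)]
vial_1 [([0.469, -0.133, 0.034], 0.73), ([0.519, -0.154, 0.031], 0.71)]
loupe [([0.577, -0.168, 0.021], 0.54)]
tweezers [([0.485, 0.047, 0.001], 0.69)]
timer [([0.753, 0.222, 0.032], 0.7), ([0.52, -0.043, 0.014], 0.49)]
tape_roll [([0.434, -0.291, 0.016], 0.81), ([0.484, 0.048, -0.001], 0.59), ([0.751, 0.224, 0.031], 0.57)]
1.0 [ 0.22030503 -0.61155183  0.2225929 ] [ 3.09462699e+00  5.40541827e-01 -3.90518345e-05] 1.0025664434502377
```

```bash
python3 - <<'E'
from h import *
p=ctrl.get_image("top");save(p,"t2.png",(240,120,440,270),4)
E
```

```text
(no output)
```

View pics/t2.png

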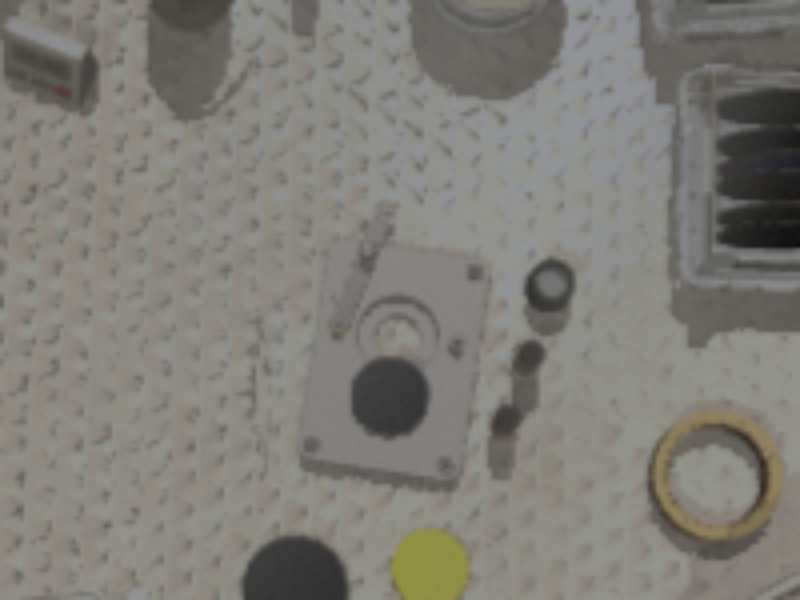

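View pics/scene1.png

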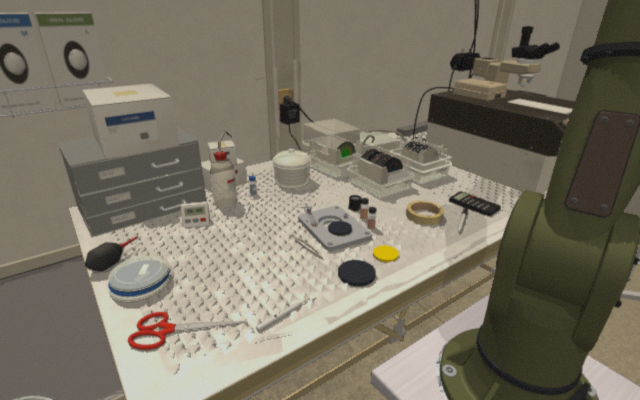

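The window in the fixture is the small dark disc at crop (390,397). The larger black disc and the yellow one lie in front. The pivot is at crop (338,328), the post at (457,347) and the peg at about (372,258).

```bash
cat >> h.py <<'E'
def ray(p,u,v,z):
    d=rot(p)@np.array([(u-p["cx"])/p["fx"],(v-p["cy"])/p["fy"],1]);o=np.array(p["position"])
    return (o+d*(z-o[2])/d[2])
E
python3 - <<'E'
from h import *
p=ctrl.get_image("top")
for n,u,v,z in(("win",390,397,.024),("piv",338,328,.024),("post",457,347,.024),("rec",398,335,.016),("peg",372,258,.035)):
    print(n,np.round(ray(p,240+u/4,120+v/4,z),4))
c=cloud(p);r=ctrl.silhouettes("fixture",p)[0]["region"]
m=r&(abs(c[...,2]-.018)<.008);q=c[m][:,:2].astype(np.float32)*1000
print(np.median(c[m][:,2]),cv2.minAreaRect(q))
E
```

```text
win [ 0.494  -0.0538  0.024 ]
piv [ 0.547  -0.0134  0.024 ]
post [ 0.5332 -0.1049  0.024 ]
rec [ 0.5433 -0.0597  0.016 ]
peg [ 0.5999 -0.039   0.035 ]
0.01637278455821045 ((536.2484130859375, -57.22196960449219), (125.8043212890625, 195.55760192871094), 82.12673950195312)
```

>>> move_arm --increments "14 34 0 0 0 -4 100;14 37 0 0 0 -4 150;14 37 0 0 0 -4 150;14 37 0 0 0 -4 150;14 37 0 0 0 -4 150;14 37 0 0 0 -4 150;14 37 0 0 0 -4 150;14 37 0 0 0 -2 150"

```text
time: 1.82
position: [0.3327, -0.3167, 0.2228]
tool_rot: [3.128, -0.284, 0.001]
ft_force: [0.7, 0.6, 1.0]
grip_width: 0.484
grip_force: 0.0
```

>>> move_arm --increments "14 37 0 0 0 0 150;14 37 0 0 0 0 150;14 37 0 0 0 0 150;14 37 0 0 0 0 150;14 37 0 0 0 0 150;14 37 0 0 0 0 150;14 37 0 0 0 0 150;10 30 0 0 0 0 150"

```text
time: 2.48
position: [0.441, -0.0263, 0.2231]
tool_rot: [3.129, -0.275, 0.002]
ft_force: [0.2, -1.7, -0.5]
grip_width: 0.411
grip_force: 0.0
```

```bash
python3 - <<'E'
from h import *
p=ctrl.get_image("wrist");save(p,"w1.png")
print(p["position"],rot(p).round(3).tolist(),p["fx"],p["cx"],p["cy"])
for t in("window_center","strap_peg","strap","fixture"):
    print(t,[(np.round(r["centre"],4).tolist(),round(r["score"],2)) for r in ctrl.find_in(t,p)][:4])
E
```

```text
[ 0.50755588 -0.03890658  0.38510115] [[-0.175, -0.954, -0.245], [-0.985, 0.169, 0.044], [-0.001, 0.249, -0.968]] 309.70691628693146 321.2186164528981 198.6411375231357
window_center [([0.5009, -0.052, 0.0234], 0.95), ([0.3681, 0.007, 0.01], 0.95), ([0.3756, -0.0907, 0.0106], 0.64)]
strap_peg [([0.596, -0.029, 0.0169], 0.98)]
strap [([0.5959, -0.0304, 0.0188], 0.68)]
fixture [([0.5403, -0.0545, 0.017], 0.81)]
```

View pics/w1.png

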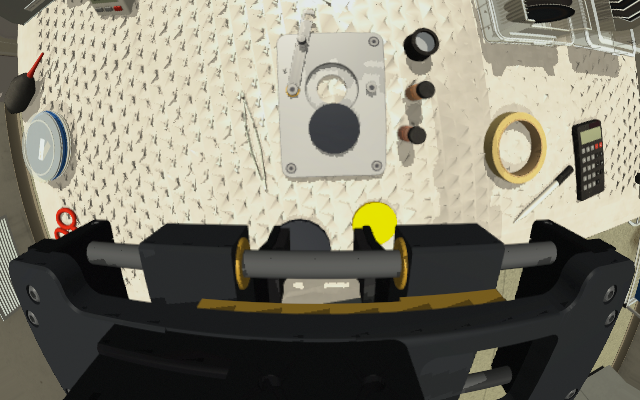

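Seen from the wrist: window at about (334,129), recess (331,87), pivot (292,90), post (371,87), peg (304,42). I'll zoom in for a closer measurement.

```bash
cat >> h.py <<'E'
def wray(p,u,v,z):
    a,b=u-p["cx"],v-p["cy"];r=np.hypot(a,b);t=r/p["fx"]
    d=rot(p)@np.array([a/r*np.sin(t),b/r*np.sin(t),np.cos(t)]);o=np.array(p["position"])
    return o+d*(z-o[2])/d[2]
E
python3 - <<'E'
from h import *
p=ctrl.get_image("wrist");save(p,"w2.png",(270,0,400,190),3)
r=ctrl.silhouettes("window_center",p)
for q in r[:3]:
    v,u=np.nonzero(q["region"]);(a,b),ax,_=cv2.fitEllipse(cv2.findContours(q["region"].astype(np.uint8),0,1)[0][0]);print(round(a,1),round(b,1),ax,wray(p,a,b,.022).round(4))
E
```

```text
330.1 127.2 (49.97758102416992, 50.64932632446289) [ 0.4968 -0.0516  0.022 ]
372.0 220.3 (37.64396286010742, 45.58897399902344) [ 0.3758 -0.0836  0.022 ]
303.8 236.0 (29.422956466674805, 48.44110107421875) [0.3705 0.0038 0.022 ]
```

View pics/w2.png

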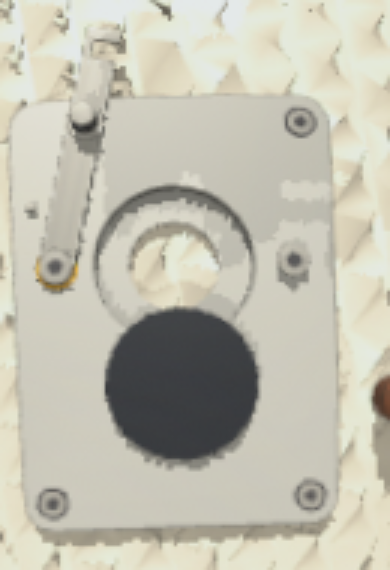

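Crop pixels: pivot (55,266), post (294,260), peg top (83,112), window (182,383).

```bash
python3 - <<'E'
from h import *
p=ctrl.get_image("wrist")
P={}
for n,u,v,z in(("win",182,383,.024),("piv",55,266,.024),("post",294,260,.024),("rec",175,265,.016),("peg",83,112,.035)):
    P[n]=wray(p,270+u/3,v/3,z);print(n,P[n].round(4))
d=P["piv"]-P["post"];ax=np.array([d[1],-d[0]])/np.hypot(*d[:2]);ay=np.array([-ax[1],ax[0]])
o=(P["piv"]+P["post"])[:2]/2
print("len",np.hypot(*d[:2]),"yaw",np.degrees(np.arctan2(ax[1],ax[0])),"o",o)
for n in P: e=P[n][:2]-o;print(n,(e@ax).round(4),(e@ay).round(4))
s=ctrl.get_state();print(s["time"],s["position"],s["tool_rot"])
E
```

```text
win [ 0.496 -0.053  0.024]
piv [ 0.55   -0.0133  0.024 ]
post [ 0.5363 -0.1041  0.024 ]
rec [ 0.5425 -0.0588  0.016 ]
peg [ 0.6058 -0.0351  0.035 ]
len 0.0918030513346158 yaw -8.552805728293912 o [ 0.54316499 -0.05869672]
win -0.0475 -0.0013
piv 0.0 0.0459
post 0.0 -0.0459
rec -0.0007 -0.0002
peg 0.0584 0.0326
2.8833 [ 0.43994894 -0.03102381  0.22250364] [ 3.12849772e+00 -2.83135887e-01 -4.73139883e-04]
```

>>> move_arm --increments "4 -7 -30 0 0 1.8 150;5 -6 -35 0 0 0 150;0 0 -35 0 0 0 150;0 0 -35 0 0 0 150;0 0 -30 0 0 0 150;0 0 -20 0 0 0 150;0 0 -8 0 0 0 150;0 0 0 0 0 0 150"

```text
time: 3.55
position: [0.4475, -0.0431, 0.0279]
tool_rot: [-3.132, 0.232, 0.007]
ft_force: [0.2, 0.6, 0.1]
grip_width: 0.41
grip_force: 0.0
```

```bash
cat >> h.py <<'E'
O=np.array([.54316,-.05870]);YAW=np.radians(-8.55)
AX=np.array([np.cos(YAW),np.sin(YAW)]);AY=np.array([-AX[1],AX[0]])
def st():
    s=ctrl.get_state();e=s["position"][:2]-O
    print("t",s["time"],"fix xy mm",(e@AX*1e3).round(1),(e@AY*1e3).round(1),"z",s["position"][2],"yaw",np.degrees(2*np.arctan2(s["tool_rot"][1],s["tool_rot"][0])),s["tool_rot"],"F",s["ft_force"],s["grip_width"])
E
python3 -c "from h import *;st()"
```

```text
t 3.55 fix xy mm -96.9 1.2 z 0.02785759317671909 yaw 351.52217889110227 [-3.13207832  0.23214408  0.00657111] F [0.23561139 0.57890962 0.12863802] 0.41025048002330167
```

>>> move_arm --increments "0 -1 -6 0 0 0 150;0 0 -2.5 0 0 0 150;5 -0.75 0 0 0 0 150;5 -0.75 0 0 0 0 150;5 -0.75 0 0 0 0 150;4 -0.6 0 0 0 0 150;4 -0.6 0 0 0 0 150;4 -0.6 0 0 0 0 150"

```text
time: 4.22
position: [0.4769, -0.0476, 0.0212]
tool_rot: [3.133, -0.23, 0.0]
ft_force: [-0.9, -0.2, 1.1]
grip_width: 0.414
grip_force: 0.3
```

```bash
python3 - <<'E'
from h import *
st();p=ctrl.get_image("wrist")
def win(p):
    for q in ctrl.silhouettes("window_center",p)[:3]:
        (a,b),ax,_=cv2.fitEllipse(max(cv2.findContours(q["region"].astype(np.uint8),0,1)[0],key=len));e=wray(p,a,b,.024)[:2]-O;print(ax,(e@AX*1e3).round(1),(e@AY*1e3).round(1))
win(p);save(p,"w3.png",(240,60,440,300),2.5)
E
```

```text
t 4.2167 fix xy mm -67.2 1.1 z 0.021248828610200138 yaw -8.384891739246116 [ 3.13312760e+00 -2.29667199e-01  1.62526678e-04] F [-0.9134512  -0.24834804  1.08523465] 0.4136546134915703
(107.84165954589844, 110.2410888671875) -33.2 0.6
(65.55992889404297, 87.90835571289062) -51.2 -226.3
```

View pics/w3.png

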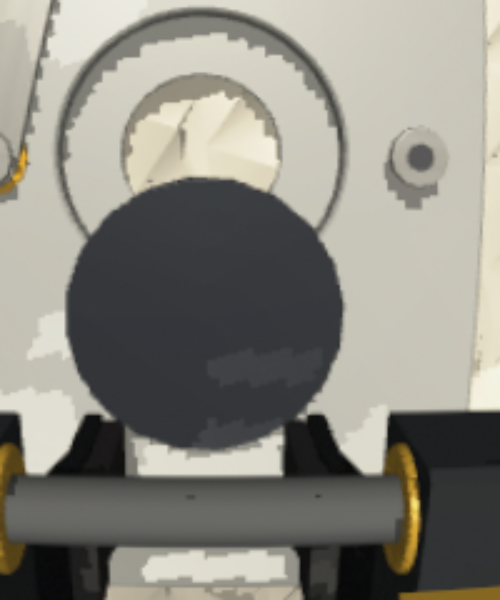

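The window sits evenly between the fingertips, at crop (205,313), on line with the recess at (200,150). I'll keep pushing.

>>> move_arm --increments "4 -0.7 -1 0 0 0 150;4 -0.6 0 0 0 0 150;4 -0.6 0 0 0 0 150;4 -0.6 0 0 0 0 150;3 -0.5 0 0 0 0 150;3 -0.4 0 0 0 0 150;0 0 0 0 0 0 150;0 0 0 0 0 0 150"

```text
time: 4.98
position: [0.4985, -0.051, 0.0201]
tool_rot: [-3.133, 0.23, 0.0]
ft_force: [0.4, 0.1, 0.1]
grip_width: 0.412
grip_force: 0.0
```

```bash
cat >> h.py <<'E'
def win(p):
    q=ctrl.silhouettes("window_center",p)[0]["region"]
    (a,b),ax,_=cv2.fitEllipse(max(cv2.findContours(q.astype(np.uint8),0,1)[0],key=len));e=wray(p,a,b,.024)[:2]-O;print(ax,(e@AX*1e3).round(1),(e@AY*1e3).round(1))
E
python3 -c "
from h import *
st();win(ctrl.get_image('wrist'))"
```

```text
t 4.9833 fix xy mm -45.4 1.0 z 0.020070853029576275 yaw 351.61408674187686 [-3.13307691e+00  2.29691563e-01  5.35850876e-05] F [0.42404108 0.08422805 0.07584007] 0.41214264176735244
(109.96663665771484, 111.12462615966797) -10.3 0.5
```

>>> move_arm --increments "2 -0.3 0 0 0 0 150;2 -0.3 0 0 0 0 150;2 -0.4 0 0 0 0 150;1.5 -0.3 0 0 0 0 150;1.5 -0.2 0 0 0 0 150;1 -0.2 0 0 0 0 150;0 0 0 0 0 0 150;0 0 0 0 0 0 150"

```text
time: 5.75
position: [0.5083, -0.0527, 0.02]
tool_rot: [3.133, -0.23, -0.0]
ft_force: [-0.0, -0.3, -0.1]
grip_width: 0.412
grip_force: 0.0
```

```bash
python3 -c "
from h import *
st();p=ctrl.get_image('wrist');win(p);save(p,'w4.png',(220,60,460,300),2.4)"
```

```text
t 5.75 fix xy mm -35.3 0.8 z 0.020049515468999985 yaw -8.384540349366912 [ 3.13317855e+00 -2.29661275e-01 -1.48114863e-04] F [-0.02075999 -0.30680203 -0.0725903 ] 0.41207061577082676
(107.73274230957031, 108.61064147949219) -0.5 0.3
```

View pics/w4.png

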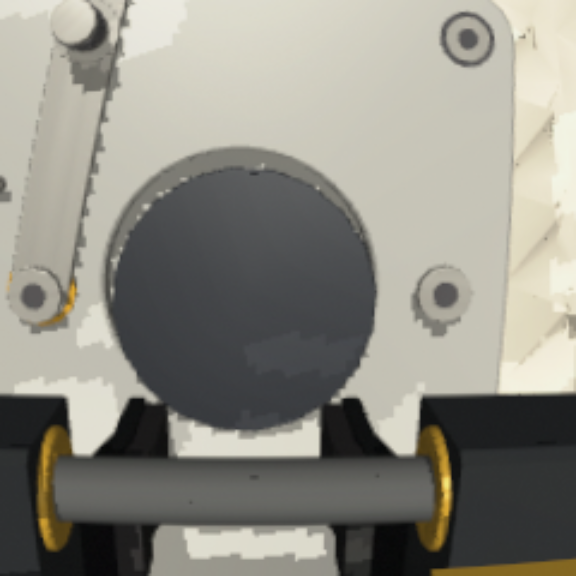

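The leading edge has tipped in, and a dark gap shows at the far rim (240,155). The trailing edge is still on the near rim, so I'll push a few mm further.

>>> move_arm --increments "1 -0.2 0 0 0 0 150;1 -0.2 0 0 0 0 150;1 -0.1 0 0 0 0 150;0.5 0 0 0 0 0 150;0 0 0 0 0 0 150;0 0 0 0 0 0 150;-4 0.6 0 0 0 0 150;-4 0.6 0 0 0 0 150"

```text
time: 6.52
position: [0.5035, -0.0519, 0.02]
tool_rot: [-3.133, 0.23, 0.0]
ft_force: [-0.5, 0.4, 0.5]
grip_width: 0.41
grip_force: 0.0
```

```bash
cat >> h.py <<'E'
def tilt(p):
    q=ctrl.silhouettes("window_center",p)[0]["region"];q=cv2.erode(q.astype(np.uint8),np.ones((7,7)))>0
    v,u=np.nonzero(q);d=p["depth"][v,u];k=d>0;v,u,d=v[k],u[k],d[k]
    a,b=u-p["cx"],v-p["cy"];r=np.hypot(a,b)+1e-9;t=r/p["fx"]
    c=np.stack([a/r*np.tan(t)*d,b/r*np.tan(t)*d,d],-1)@rot(p).T+np.array(p["position"])
    e=(c[:,:2]-O);A=np.c_[e@AX,e@AY,np.ones(len(e))];s=np.linalg.lstsq(A,c[:,2],rcond=None)[0]
    print("tilt deg",np.degrees(s[:2]).round(2),"z at axis",s[2].round(4))
E
python3 -c "
from h import *
st();p=ctrl.get_image('wrist');win(p);tilt(p);save(p,'w5.png',(220,60,460,300),2.4)"
```

```text
t 6.5167 fix xy mm -40.3 0.8 z 0.020028488959074612 yaw 351.6146707764943 [-3.13311085e+00  2.29677997e-01  3.69207214e-04] F [-0.54583743  0.39743562  0.5204264 ] 0.4096383227925652
(105.02033233642578, 106.97840118408203) 2.4 0.3
tilt deg [0.08 0.09] z at axis 0.0157
```

View pics/w5.png

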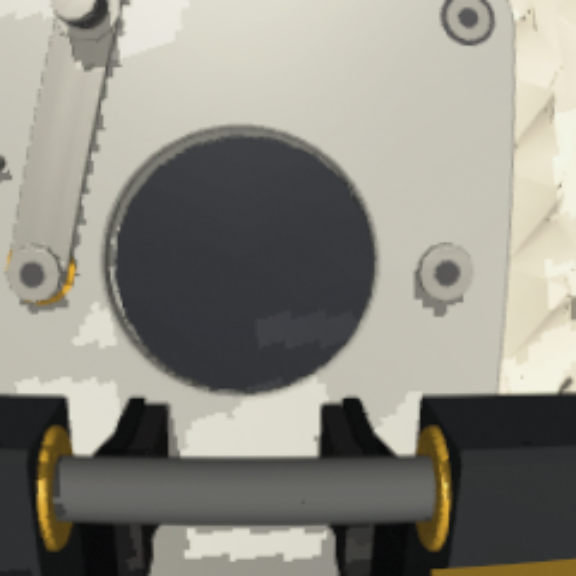

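The window is home and flush: top z is 15.7 mm against a 16 mm deck, with 0.1° tilt. Next I'll raise the tool, shut the fingers, turn and go to the outer side of the peg.

>>> move_arm --increments "-2 0 10 0 0 0 150;0 0 30 0 0 0 200;2 0 30 0 0 5 255;10 4 0 0 0 7 255;10 4 0 0 0 7 255;10 4 0 0 0 7 255;10 4 0 0 0 7 255;10 4 0 0 0 7 255"

```text
time: 7.33
position: [0.5545, -0.032, 0.0911]
tool_rot: [3.02, 0.864, 0.001]
ft_force: [-0.4, -0.2, -0.3]
grip_width: 0.026
grip_force: 0.0
```

>>> move_arm --increments "11 4 0 0 0 7 255;10 4 0 0 0 7 255;10 4 0 0 0 7 255;10 4 0 0 0 7 255;10 4 0 0 0 7 255;10 4 0 0 0 2 255;0 0 0 0 0 0 255;0 0 0 0 0 0 255"

```text
time: 8.0
position: [0.6148, -0.0078, 0.0905]
tool_rot: [-2.596, -1.769, -0.0]
ft_force: [-0.8, -0.1, 0.6]
grip_width: 0.006
grip_force: 0.0
```

```bash
python3 -c "
from h import *
st();p=ctrl.get_image('wrist');save(p,'w6.png');tilt(p)
for t in ('strap_peg','strap'): 
  for r in ctrl.find_in(t,p)[:2]:
    e=np.array(r['centre'])[:2]-O;print(t,r['score'],r['centre'],e@AX,e@AY)
"
```

```text
t 8.0 fix xy mm 63.3 61.0 z 0.09047164208461646 yaw -291.44430581000984 [-2.59566346e+00 -1.76917135e+00 -3.60661716e-04] F [-0.81749937 -0.11543421  0.62599756] 0.005864982839030345Traceback (most recent call last):
  File "<string>", line 3, in <module>
    st();p=ctrl.get_image('wrist');save(p,'w6.png');tilt(p)
                                                    ~~~~^^^
  File "h.py", line 32, in tilt
    q=ctrl.silhouettes("window_center",p)[0]["region"];q=cv2.erode(q.astype(np.uint8),np.ones((7,7)))>0
      ~~~~~~~~~~~~~~~~~~~~~~~~~~~~~~~~~~~^^^
IndexError: list index out of range
```

View pics/w6.png

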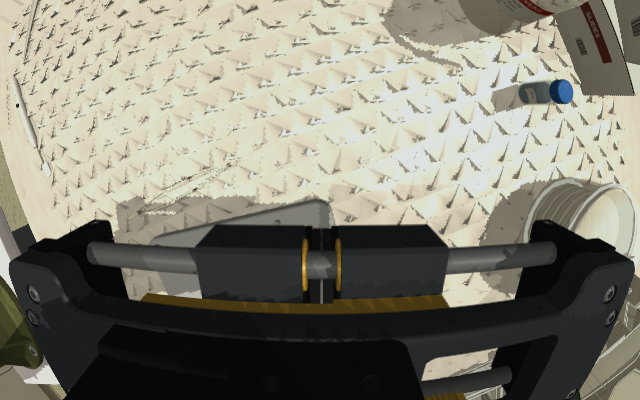

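The wrist camera now faces away from the fixture, and the pot is visible at (580,215). Before descending I'll check its clearance to the gripper body.

```bash
python3 - <<'E'
from h import *
p=ctrl.get_image("top");c=cloud(p)
s=ctrl.get_state();T=R.from_rotvec(s["tool_rot"]).as_matrix()
for n,pic in(("top",p),("scene",ctrl.get_image("scene"))):
    c=cloud(pic).reshape(-1,3);k=(c[:,2]>.04)&(c[:,2]<.15)&(c[:,0]>.66)&(c[:,0]<.9)&(abs(c[:,1]+.1)<.12)
    q=(c[k]-s["position"])@T;print(n,k.sum());
    for lo in (60,80,95,110,125,140):
        m=(abs(q[:,1])*1e3>lo)&(abs(q[:,1])*1e3<lo+15)
        if m.any(): print(lo,"tool x min/max",(q[m][:,0].min()*1e3).round(),(q[m][:,0].max()*1e3).round(),"zmax",c[k][m][:,2].max().round(3))
    print("min x,y",c[k].min(0).round(3),c[k].max(0).round(3))
E
```

```text
top 1353
min x,y [ 0.782 -0.192  0.04 ] [0.9   0.02  0.118]
scene 263
min x,y [ 0.797 -0.1    0.04 ] [0.881 0.02  0.093]
```

>>> move_arm --increments "0 0 -20 0 0 0 255;0 0 -20 0 0 0 255;0 0 -16 0 0 0 255;0 0 -9 0 0 0 255;0 0 -1 0 0 0 255;0 0 0 0 0 0 255;0 0 0 0 0 0 255;0 0 0 0 0 0 255"

```text
time: 8.87
position: [0.6157, -0.008, 0.0254]
tool_rot: [2.594, 1.77, 0.003]
ft_force: [-0.0, -0.6, 0.4]
grip_width: 0.002
grip_force: 0.0
```

```bash
python3 - <<'E'
from h import *
st()
s=ctrl.get_state();e=(s["position"][:2]-O)*1e3;cur=np.array([e@AX,e@AY])
def tcp(a,off): return np.array([0,46])+60*np.array([np.cos(a),-np.sin(a)])+off*np.array([np.sin(a),np.cos(a)])
way=[tcp(.224,o) for o in(24,19,15)]+[tcp(a,14.5) for a in np.linspace(.224,np.pi/2,22)[1:]]
for w in way:
    d=w-cur;cur=w;x=d[0]*AX+d[1]*AY;print(x.round(1))
print(np.degrees(np.pi/2-.224)/21)
E
```

```text
t 8.8667 fix xy mm 64.2 61.0 z 0.025386909958719762 yaw 68.60549601162882 [2.59399303e+00 1.76968439e+00 2.51970541e-03] F [-0.0188341  -0.6098011   0.43857126] 0.0017560521412590972
[-1.1 -4.8]
[-1.8 -4.7]
[-1.5 -3.7]
[-0.8 -4.4]
[-0.9 -3.9]
[-1.2 -3.8]
[-1.4 -3.7]
[-1.6 -3.6]
[-1.9 -3.5]
[-2.1 -3.4]
[-2.3 -3.2]
[-2.5 -3.1]
[-2.7 -2.9]
[-2.9 -2.7]
[-3.  -2.5]
[-3.2 -2.3]
[-3.3 -2.1]
[-3.5 -1.9]
[-3.6 -1.7]
[-3.7 -1.5]
[-3.8 -1.2]
[-3.8 -1. ]
[-3.9 -0.7]
[-3.9 -0.5]
3.6745593042414075
```

>>> move_arm --increments "-1.1 -4.8 0 0 0 0 255;-1.8 -4.7 0 0 0 0 255;-1.5 -3.7 0 0 0 0 255;-0.8 -4.4 0 0 0 -3.67 255;-0.9 -3.9 0 0 0 -3.67 255;-1.2 -3.8 0 0 0 -3.67 255;-1.4 -3.7 0 0 0 -3.67 255;-1.6 -3.6 0 0 0 -3.67 255"

```text
time: 9.53
position: [0.6044, -0.0408, 0.0243]
tool_rot: [-2.846, -1.329, -0.001]
ft_force: [-0.3, 0.2, -0.0]
grip_width: 0.006
grip_force: 0.5
```

>>> move_arm --increments "-1.9 -3.5 0 0 0 -3.67 255;-2.1 -3.4 0 0 0 -3.67 255;-2.3 -3.2 0 0 0 -3.67 255;-2.5 -3.1 0 0 0 -3.67 255;-2.7 -2.9 0 0 0 -3.67 255;-2.9 -2.7 0 0 0 -3.67 255;-3 -2.5 0 0 0 -3.67 255;-3.2 -2.3 0 0 0 -3.67 255"

```text
time: 10.2
position: [0.584, -0.0644, 0.0244]
tool_rot: [-3.09, -0.564, -0.002]
ft_force: [0.4, 1.4, 0.4]
grip_width: 0.005
grip_force: 0.5
```

```bash
python3 -c "
from h import *
st();p=ctrl.get_image('top');save(p,'t3.png',(290,160,390,250),6)"
```

```text
t 10.2 fix xy mm 41.2 0.4 z 0.024391493733658776 yaw -339.3085094510084 [-3.09030416e+00 -5.64152620e-01 -1.56661739e-03] F [0.3966494  1.39958028 0.36031013] 0.0047514388029845575
```

View pics/t3.png

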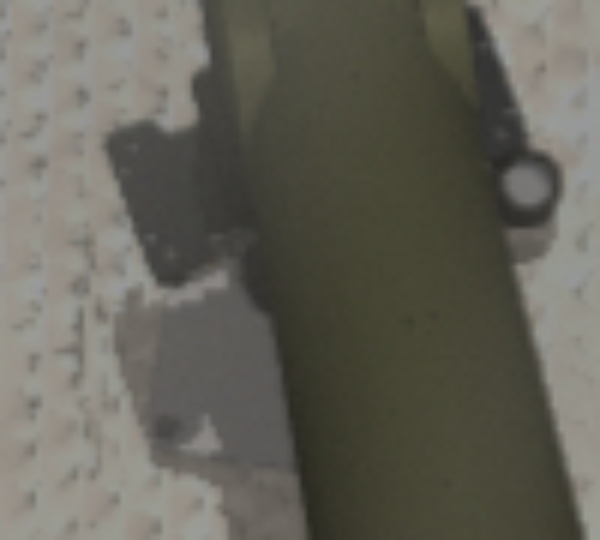

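The arm hides the strap from the top camera, but the force of about 1.4 N matches pushing the strap. I'll continue the arc.

>>> move_arm --increments "-3.3 -2.1 0 0 0 -3.67 255;-3.5 -1.9 0 0 0 -3.67 255;-3.6 -1.7 0 0 0 -3.67 255;-3.7 -1.5 0 0 0 -3.67 255;-3.8 -1.2 0 0 0 -3.67 255;-3.8 -1 0 0 0 -3.67 255;-3.9 -0.7 0 0 0 -3.67 255;-3.9 -0.5 0 0 0 -3.67 255"

```text
time: 10.92
position: [0.5559, -0.0745, 0.0246]
tool_rot: [-3.132, 0.234, -0.006]
ft_force: [9.7, 1.4, -4.1]
grip_width: 0.008
grip_force: 4.9
```

>>> move_arm --increments "-0.5 0.1 0 0 0 0 255;-0.5 0.1 0 0 0 0 255;-0.5 0 0 0 0 0 255;0 0 0 0 0 0 255;0 0 0 0 0 0 255;0 0 0 0 0 0 255;0 0 0 0 0 0 255;0 0 0 0 0 0 255"

```text
time: 11.58
position: [0.5561, -0.0746, 0.0249]
tool_rot: [-3.132, 0.229, -0.011]
ft_force: [6.7, 1.0, -4.5]
grip_width: 0.003
grip_force: 3.5
```

```bash
python3 -c "
from h import *
st()"
```

```text
t 11.5833 fix xy mm 15.1 -13.8 z 0.024948346639277485 yaw 351.62308382152924 [-3.13232266  0.22938902 -0.01079863] F [ 6.66101831  0.97037003 -4.53312893] 0.0027098525317210895
```

The force rises to 7–10 N at the expected end position, so the strap is on its stop. I'll back off, raise and look.

>>> move_arm --increments "4 -0.6 0 0 0 0 255;6 -0.9 0 0 0 0 255;4 -0.6 10 0 0 0 255;0 0 30 0 0 0 255;0 0 35 0 0 0 255;-20 5 35 0 0 0 255;-35 10 30 0 0 0 255;-35 10 20 0 0 0 255"

```text
time: 12.25
position: [0.4821, -0.0526, 0.1839]
tool_rot: [-3.132, 0.231, -0.005]
ft_force: [-0.2, 0.1, 0.6]
grip_width: 0.004
grip_force: 0.0
```

>>> move_arm --increments "-25 5 0 0 0 0 255;-10 5 0 0 0 0 255;0 0 0 0 0 0 255;0 0 0 0 0 0 255;0 0 0 0 0 0 255;0 0 0 0 0 0 255;0 0 0 0 0 0 255;0 0 0 0 0 0 255"

```text
time: 12.92
position: [0.4463, -0.0428, 0.1802]
tool_rot: [-3.132, 0.231, 0.002]
ft_force: [-0.7, 0.1, -0.0]
grip_width: 0.002
grip_force: 0.0
```

```bash
python3 -c "
from h import *
st();p=ctrl.get_image('wrist');save(p,'w7.png',(240,0,470,190),3.4)"
```

```text
t 12.9167 fix xy mm -98.1 1.3 z 0.18021884494972518 yaw 351.55006863910074 [-3.13211200e+00  2.31380097e-01  1.52264412e-03] F [-0.699367    0.05014036 -0.01576555] 0.0020808198624426275
```

View pics/w7.png

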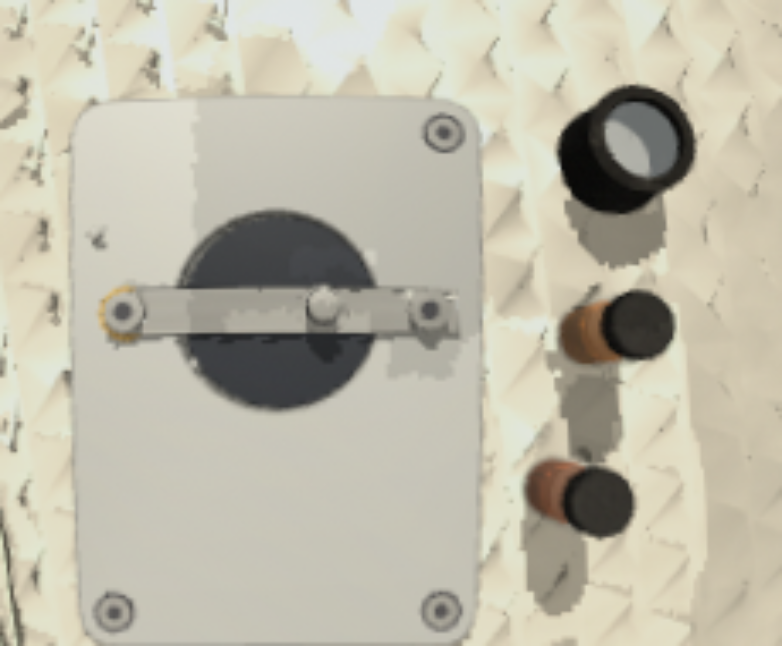

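The strap lies straight from the pivot (122,312) to the post (430,312), with its hook round the post. The window is flush beneath it, and the vials and loupe are still standing. I'll hand the job in.

```bash
python3 -c "
from bench import ctrl
print(ctrl.close_job())"
```

```text
the job is handed in; nothing more can be done
None
```

The window is flat and flush in its recess, the strap is fully shut with its hook round the post, and the job was handed in at about 13 s; I never touched the things standing round the fixture.

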